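Set the sliding stop to its index notch and lock it

ROBOT

A 6-joint arm with a two-finger parallel gripper is mounted at the origin on a cart in front of the work surface, level with it; the furniture and walls round the work are solid. World frame = base frame: x ahead of the robot, y to its left, z up, the work surface at z = 0. Lengths are in mm, angles in rad, forces in N, time in s.
With the tool pointing down it reaches from about 275 to 1000 mm from the base axis. Payload 8.4 kg.
Tool frame: the origin (TCP) lies at the very end of the fingers, on their centre line; the grasp point (between the pads) lies 19 mm behind it; z points along the fingers, y is the line along which they close (so a half turn about z gives the same grasp; the last joint's range is limited). The gripper opens to 85 mm and grips with 20 to 120 N. Pads are 22 mm wide; open, the fingers measure 114 mm over their backs; the gripper's body (76 mm by 85 mm) begins 54 mm behind the grasp point. The pads swing forward as they close: fully open they stand 13 mm farther back than shut.
Start: joints at [1.347, 0.353, 1.633, -0, 1.155, -0.002], TCP at [137.489, 609.692, 231.281] pointing down, gripper open.
Joint ranges: [-2.63, 2.63], [-0.92, 2.1], [0.06, 2.66], [-1.3, 4.44], [0, 2.69], [-3.02, 3.02]. Speed limits (rad/s): [2.22, 2.22, 2.79, 3.14, 3.14, 3.14].

INTERFACE

Orientations are given as [roll, pitch, yaw] about the fixed x, y, z axes, in that order (R = Rz(yaw) Ry(pitch) Rx(roll)).
In Python, from rig import sensors, grab_frame, camera_params, order gives the robot as it stands. The module is installed in compiled form; this text tells all that it offers.
- The arm moves only by the tool move_arm, never from a script. Its argument "motion" is a list of rows, each a list of 7 numbers: the turn, a rotation vector about the tool's x, y, z in fractions of the full range, 1 being pi rad, then the shift along the tool's x, y, z in parts of the range, where 1.0 means 0.75 m, then the finger opening in m, from 0 to 0.0854. A call has 1 to 8 rows; each row is the pose to reach, as a shift and turn from the pose commanded when the call began, along the tool's axes at that moment; what a row does not reach only later rows make up. A row lasts 1/8 s, in which the tool goes at most 62.5 mm and 10.7 degrees, less where a joint would pass 70% of its speed; a pose out of reach is approached as far as the arm can. A shift or turn number past 1, either way, is cut back to 1. A call with a gripper value outside its range is refused whole. The fingers move at their own pace and stop on an object; "grip_force" is the grip in N (left out, the last holds). Time passes only in rows, so rows that repeat a pose let the fingers close. It gives the time, the measured TCP pose, the force, the opening and the grip force at its end, in the units of the state.
- sensors.sense(): the state, without advancing time (a new reading comes with each control period).
- grab_frame(name): name is "side" or "top"; returns (picture, depth): 480x640x3 uint8, red, green, blue; 480x640 float32, mm along the optical axis (not along the pixel's ray), 0 where there is no reading.
- camera_params(name): a dict with "camera_matrix" (3x3 intrinsics, pixels), "k1" (the pictures are not rectified: a ray, as slopes to the right and down, at radius r is drawn at 1 + k1 r^2 times it, then the intrinsics apply), "world_from_camera" (4x4, takes a point from camera to world coordinates). Camera axes: x right, y down, z forward; pixel columns grow to the right and rows downward; lengths in mm; the calibration is good to about 2 mm. A picture is of the moment at which its call begins. camera_params takes no time and is no camera call.
- order.sign_off(): hands the job in; it is judged then, once.
The state is a dict: "clock": time; "qpos": joint angles; "qvel": joint speeds; "joint_efforts": joint torques, N m; "eef_pos": TCP position; "tcp_rot": TCP orientation; "contact_force": force on the tool from outside, world axes, zero at the start; "wrist_torque": the same for the moment, N m; "opening": opening from 0.0 (shut) to 1.0 (fully open); "grasp_force": force on a finger pad.
Only numpy, scipy, OpenCV 4.12 (cv2) and the standard library are available. Lean on these libraries where they do the work, as an engineer would, in place of code of your own. Each camera call takes 0.05 s, during which the arm holds its last target. There are 200 camera calls.

TASK

Push the carriage of the length gauge by its upright fin along the rail toward the clip with the V notch until its spring roller drops into the notch, and do not run it past the notch. Then press the round lock button on the carriage fully down; it stays down by itself. Only push and press with the fingers: never have the fin between the fingers, do not press the lock before the roller is in the notch, and leave the tape roll, the jar and the battery pack where they are.

Things in the scene. Friction and masses are not known exactly. Their poses are not given: they have to be found in the camera images.
- gauge: Length gauge fixed on the bench: aluminium base plate 124 x 320 x 12 mm with a steel rail along its y axis (24 mm wide, top at z = 33 mm; black end caps to 38 mm). Origin: on the bench under the middle of the rail; z up, y along the rail. At yaw 0 its -x side (the front ledge with clip and end block) faces the robot.
- carriage (a joint): Position of the carriage along the gauge's +y axis in m: 0 mid rail, travel -0.11 to +0.11. About 1.5 N of friction; it stays where it is left. The carriage is an aluminium block, x from -26 to +54 mm in the gauge frame, 56 mm along y, top at z = 46 mm, carrying the fin, the lock button and, in front, the plunger.
- fin_top (a point): Middle of the top edge of the carriage's black upright fin: z = 88 mm, at x = -11 mm in the gauge frame. The fin is 30 mm along the gauge's x, 14 mm thick along y (push faces 7 mm to either side of this point) and 42 mm high (z = 46 to 88 mm). Push a face along the gauge's y with closed fingers beside it. Axes as the gauge's.
- index_clip: Bent steel strip with one V notch, 26 x 54 mm, top at z = 23 mm, on the front ledge 75 to 100 mm from mid rail, at the +y or -y end. Origin: z = 12 mm, under the notch's middle; y along the rail. From each end: 14 mm ramp, 6 mm flat, then the V, 14 mm wide, 8 mm deep. Push: about 7 N on the ramp, nothing as the roller drops in over the last 7 mm and centres itself; about 12 N to leave.
- end_block: Plain steel block, 26 x 40 mm, top 44 mm above the bench, without a notch, on the front ledge at the other end of the rail, 75 to 100 mm from the middle; the carriage cannot pass it. Origin: on the ledge (z = 12 mm) under its middle.
- lock_button (a joint): Travel of the lock button in m: 0 is up, 0.008 fully down. It moves straight down against about 5 N of friction and stays where it is left; it counts as down from 0.006.
- lock_top (a point): Middle of the top face of the round black lock button (22 mm in diameter) on the carriage, 36 mm to +x of the rail's middle; its top is 70 mm above the bench when up, 62 mm when down. 32 mm lie between its middle and the fin's near edge.
- tape_yellow: Roll of yellow tape lying flat, 62 x 62 x 19 mm, loose bystander beyond the +y end of the gauge. Origin: middle of its underside.
- flux_jar: Small round jar with a black lid, 46 mm in diameter, 35 mm high, loose bystander behind the gauge (+x side). Origin: middle of its underside.
- spare_pack: Black battery pack lying flat, 63 x 93 x 30 mm, loose bystander behind the gauge (+x side). Origin: middle of its underside.
- roller (a point): Centre of the roller (radius 4 mm) under the carriage's upright spring plunger, at x = -40 mm in the gauge frame, with the same y as fin and lock button. On the free rail its underside is at z = 16 mm. The plunger's barrel is 17 mm in diameter, top at z = 66 mm; the roller can be lifted 7 mm by the clip.

How it is judged:
By the outcome, as a careful person would: the job done as asked, in the order asked, and still so for the second after the job is handed in, with the robot touching nothing.
It also fails if it takes over 48 s, if anything falls off the work surface, if the arm or the gripper's body presses on something with over 40 N, if the wrist force passes 120 N, or if a joint passes its speed limit or range.

## Working session

There is one attempt and no reset: what is moved stays moved. The work goes in short steps, Python scripts to look and compute and a tool call to move; the robot and the scene stay as the last step left them, time stands still between calls to the robot, and variables do not carry over. Pictures are saved under pics/ and viewed, at most 10 in all, crops included, and the job is handed in when it is done.

Besides the shell and the picture viewer there is one more tool, called by a JSON object that holds its "method" and its "body", one argument or row to a line. move_arm: Moves the arm, as the interface text tells. Its arguments: {"type":"object","properties":{"motion":{"type":"array","items":{"type":"array","items":{"type":"number"}}},"grip_force":{"type":"number"}},"required":["motion"]}

```bash
mkdir -p pics
cat > h.py <<'E'
import numpy as np, cv2
from rig import sensors, grab_frame, camera_params, order
def cloud(name, d):
    p=camera_params(name); K=np.array(p["camera_matrix"]); T=np.array(p["world_from_camera"])
    v,u=np.mgrid[0:480,0:640].astype(float)
    n=cv2.undistortPoints(np.stack([u.ravel(),v.ravel()],1)[:,None],K,np.array([p["k1"],0,0,0.])).reshape(480,640,2)
    P=np.dstack([n*d[...,None],d]); return P@T[:3,:3].T+T[:3,3]
E
python3 - <<'E'
from h import *
for n in("top","side"):
    im,d=grab_frame(n); cv2.imwrite(f"pics/{n}0.png",im[...,::-1]); np.savez(f"{n}0.npz",im=im,d=d)
    print(n,np.round(camera_params(n)["world_from_camera"],3).tolist(),np.array(camera_params(n)["camera_matrix"]).tolist(), camera_params(n)["k1"])
print(sensors.sense())
E
```

```text
top [[-0.015, -0.991, 0.134, 411.942], [-1.0, 0.013, -0.016, 26.753], [0.014, -0.134, -0.991, 1230.181], [0.0, 0.0, 0.0, 1.0]] [[578.5908863385785, 0.0, 323.94767077535545], [0.0, 578.5908863385785, 231.92123135875877], [0.0, 0.0, 1.0]] 0.007919220621295029
side [[-0.994, -0.081, 0.074, 508.291], [-0.107, 0.571, -0.814, 782.597], [0.023, -0.817, -0.576, 598.629], [0.0, 0.0, 0.0, 1.0]] [[570.9040057142558, 0.0, 312.67309739198936], [0.0, 570.9040057142558, 230.8438754664412], [0.0, 0.0, 1.0]] 0.038551616627461885
{'clock': 0.1, 'qpos': array([ 1.34661916e+00,  3.53567250e-01,  1.63404495e+00,  1.73775797e-05,
        1.15520964e+00, -2.41402472e-03]), 'qvel': array([-0.00165723, -0.00126579, -0.00202401, -0.00059655, -0.00134483,
        0.00116089]), 'joint_efforts': array([ 1.02662543e-03, -6.06362915e+01, -3.42820036e+01,  1.80249622e-04,
        3.87793334e-03,  1.90200879e-06]), 'eef_pos': array([137.37831018, 609.28311781, 230.65036498]), 'tcp_rot': array([-3.14036351e+00, -1.88570014e-05,  2.91982248e+00]), 'contact_force': array([-0.55153004, -0.56989368, -0.87668607]), 'wrist_torque': array([-0.02076804,  0.02002603,  0.01777305]), 'grasp_force': 0.0, 'opening': 1.0016027011153883}
```

View pics/top0.png

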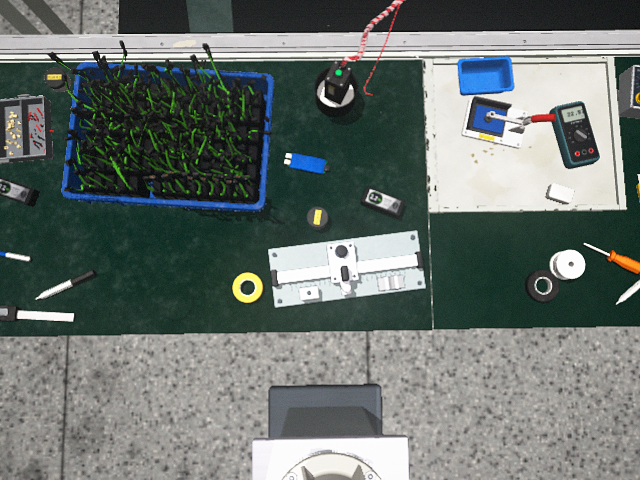

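View pics/side0.png

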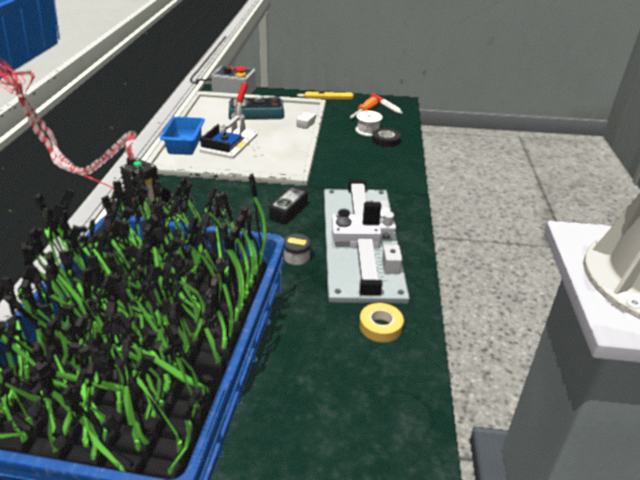

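The top view shows the gauge around (347,268), slightly yawed. The carriage is at about (343,265), with a block at (309,293) and a strip at (390,283). In the side view the tall block is at the near (+y) end, (393,258), so the clip should be at the -y end. I'll check this with crops and heights.

Run:
```python
from h import *
a=np.load("top0.npz");b=np.load("side0.npz")
A=cv2.resize(a["im"][220:315,260:432],None,fx=4.6,fy=4.6,interpolation=cv2.INTER_CUBIC)
B=cv2.resize(b["im"][175:305,315:415],None,fx=4.6,fy=4.6,interpolation=cv2.INTER_CUBIC)
cv2.imwrite("pics/topc.png",A[...,::-1]);cv2.imwrite("pics/sidec.png",B[...,::-1])
P=cloud("top",a["d"]); 
# plate: heights 6..18 within gauge region
roi=np.zeros((480,640),bool);roi[225:315,260:432]=1
g=a["im"].astype(int); 
m=roi&(P[...,2]>6)&(P[...,2]<100)&(g.min(2)>90)
m=m.astype(np.uint8); n,l,s,c=cv2.connectedComponentsWithStats(m); k=1+s[1:,4].argmax()
pts=P[(l==k)&(P[...,2]<18)]
r=cv2.minAreaRect(pts[:,:2].astype(np.float32)); print("plate rect",r,np.median(pts[:,2]),s[k])
# fin top and button top, blobs by height & darkness
Ps=cloud("side",b["d"]); gs=b["im"].astype(int)
for nm,Q,gg,R in(("top",P,g,(225,315,260,432)),("side",Ps,gs,(170,305,315,415))):
    ro=np.zeros((480,640),bool);ro[R[0]:R[1],R[2]:R[3]]=1
    for lab,lo,hi in(("fin",82,94),("btn",66,75),("plunger",61,66.5)):
        mm=ro&(Q[...,2]>lo)&(Q[...,2]<hi)
        n,l,s,c=cv2.connectedComponentsWithStats(mm.astype(np.uint8))
        for i in range(1,n):
            if s[i,4]>8:
                q=Q[l==i]; rr=cv2.minAreaRect(q[:,:2].astype(np.float32))
                print(nm,lab,s[i],np.round(c[i],1),np.round(q.mean(0),1),np.round(rr[0],1),np.round(rr[1],1),"br",gg[l==i].mean().round())
```

```text
plate rect ((500.0272521972656, -38.53834533691406), (123.87094116210938, 319.81805419921875), 6.484219074249268) 11.953132294147963 [ 268  230  157   77 8528]
top fin [340 265   9  15 103] [344.3 272. ] [486.  -30.9  87.2] [486.2 -31. ] [28.7 13.9] br 95.0
top btn [336 245  11  10  82] [340.8 249.6] [532.5 -25.7  69.2] [532.7 -26.1] [18.6 20.3] br 94.0
top btn [342 284   7   7  20] [344.6 286.4] [458.5 -32.   67.5] [458.9 -31.7] [ 9.  14.3] br 251.0
top plunger [342 285   8   7  31] [345.5 287.6] [456.2 -33.8  64.6] [455.4 -33.9] [14.2 12. ] br 250.0
side fin [363 201  19   8 126] [371.8 204.1] [484.4 -30.7  86.9] [483.9 -32. ] [30. 15.] br 73.0
side btn [338 208  12  10  88] [343.5 212. ] [530.6 -26.5  69.5] [530.7 -27.8] [18.7 24.3] br 74.0
side btn [363 210  18   8  84] [371.6 213.3] [483.2 -27.6  70.7] [483.5 -26.7] [28.7  9.1] br 35.0
side btn [384 212   9   5  29] [387.8 214. ] [455.8 -34.7  67.2] [455.5 -34.3] [14.7 13.9] br 243.0
side plunger [362 213  19   6  53] [370.5 216.6] [484.7 -27.6  63.9] [485.2 -28.3] [13.5 30.9] br 42.0
side plunger [383 212  10   8  38] [388.5 215.8] [454.4 -33.1  64.6] [453.1 -35.2] [17.3 12.8] br 199.0
side plunger [339 215  11   4  19] [343.7 216.5] [529.5 -21.3  63.9] [529.2 -21.9] [16.9  5.4] br 94.0
```

View pics/topc.png

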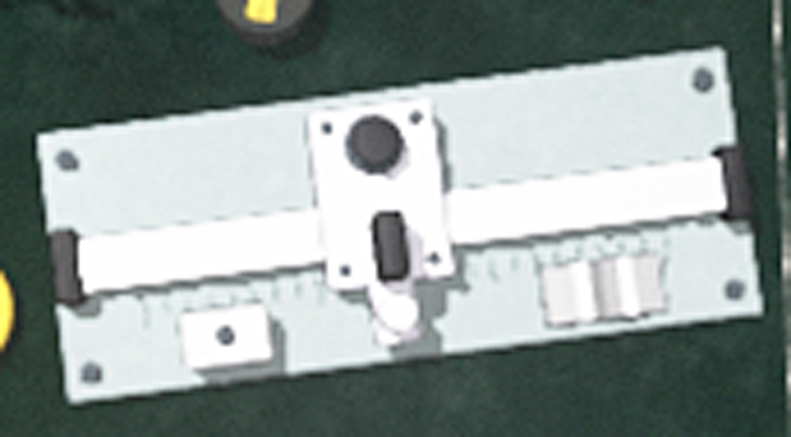

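View pics/sidec.png

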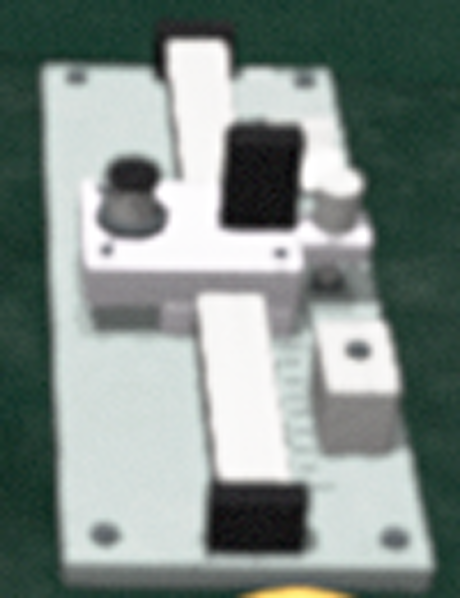

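The crops settle it. The V-notch strip is on the right in the top view (crop columns 543–665, notch at about 604), which is the gauge's -y end. The plain block with a screw is at the left, +y. Next I'll locate the notch in the gauge frame and work out the moves.

```bash
cat >> h.py <<'E'
psi=np.deg2rad(6.4); ex=np.array([np.cos(psi),np.sin(psi),0]); ey=np.array([-np.sin(psi),np.cos(psi),0]); G=np.array([500.,-38.5,0])
def gf(Q): q=Q-G; return np.dstack([q@ex,q@ey,q[...,2]])
def blob(n,lo,hi,x0,x1,y0=-120,y1=120,fr=None):
    im,d=fr or grab_frame(n); g=gf(cloud(n,d)); m=(g[...,2]>lo)&(g[...,2]<hi)&(g[...,0]>x0)&(g[...,0]<x1)&(g[...,1]>y0)&(g[...,1]<y1)
    q=g[m]; return np.round([q.mean(0),np.percentile(q,3,axis=0),np.percentile(q,97,axis=0)],1).tolist() if len(q) else None
E
python3 - <<'E'
from h import *
from scipy.spatial.transform import Rotation as R
for n in("top","side"):
    f=np.load(n+"0.npz"); fr=(f["im"],f["d"]); g=gf(cloud(n,fr[1]))
    print(n,"fin",blob(n,82,94,-40,20,fr=fr),"clip",blob(n,15,30,-62,-28,-130,-40,fr=fr),"block",blob(n,38,50,-62,-28,40,130,fr=fr))
    for y in range(-122,-56,3):
        m=(g[...,0]>-50)&(g[...,0]<-32)&(abs(g[...,1]-y)<1.5)&(g[...,2]>5)&(g[...,2]<50)
        print(y,np.round(np.median(g[m][:,2]),1) if m.any() else None,end="; ")
    print()
Rt=R.from_euler("xyz",[-3.14036,0,2.91982]).as_matrix(); s=np.array([137.489,609.692,231.281])
Rw=R.from_euler("z",psi+np.pi/2)*R.from_euler("x",np.pi)
print("turn",(R.from_matrix(Rt).inv()*Rw).as_rotvec())
fin=np.array([485.3,-31,0])
for z in(160,):
    t=fin+ey*38+[0,0,z]; print(t,Rt.T@(t-s)/1000)
E
```

```text
top fin [[-13.1, 9.1, 87.2], [-26.6, 2.6, 83.6], [0.4, 15.4, 90.9]] clip [[-42.5, -86.3, 20.0], [-55.4, -113.8, 15.2], [-29.7, -57.9, 26.1]] block [[-42.3, 85.0, 43.8], [-54.3, 66.4, 39.6], [-30.1, 103.3, 48.4]]
-122 11.0; -119 11.9; -116 11.1; -113 17.2; -110 17.6; -107 18.6; -104 22.9; -101 22.1; -98 22.6; -95 22.8; -92 18.9; -89 16.5; -86 16.5; -83 21.4; -80 23.3; -77 23.3; -74 21.7; -71 19.7; -68 18.0; -65 16.4; -62 16.4; -59 12.8; 
side fin [[-14.7, 9.5, 86.9], [-28.4, 1.8, 82.3], [-1.1, 14.9, 90.0]] clip [[-49.3, -87.3, 21.0], [-56.6, -112.2, 16.8], [-36.7, -65.3, 24.8]] block [[-43.5, 87.2, 43.9], [-55.9, 66.5, 39.0], [-31.7, 103.4, 47.5]]
-122 None; -119 None; -116 None; -113 19.2; -110 20.4; -107 22.1; -104 22.7; -101 23.8; -98 22.0; -95 22.1; -92 20.4; -89 None; -86 None; -83 24.3; -80 23.5; -77 21.4; -74 21.0; -71 18.5; -68 18.1; -65 16.2; -62 13.8; -59 12.7; 
turn [-1.07122607e-03  7.62595068e-04  1.23732244e+00]
[481.06418058   6.76318093 160.        ] [-0.46778045 -0.51250175  0.07191279]
```

Units first: shifts go in shares of 0.75 m and turns go in shares of pi rad. So -0.5125 m is -0.6833, -0.468 m is -0.624, 1.237 rad is 0.3937.

{"method": "move_arm", "body": {
  "motion": [
    [0,0,0.0477,-0.0773,-0.0853,0,0],
    [0,0,0.0955,-0.156,-0.1707,0,0],
    [0,0,0.1432,-0.2333,-0.256,0,0],
    [0,0,0.191,-0.312,-0.3413,0.0133,0],
    [0,0,0.2387,-0.3893,-0.4267,0.0267,0],
    [0,0,0.2865,-0.4667,-0.512,0.0533,0],
    [0,0,0.3342,-0.5453,-0.5973,0.0733,0],
    [0,0,0.3937,-0.624,-0.6833,0.0933,0]
  ],
  "grip_force": 20
}}

```text
clock: 1.1
eef_pos: [384.4, 175.7, 193.0]
tcp_rot: [3.141, -0.0, 1.677]
contact_force: [0.5, 0.5, 0.3]
opening: -0.006
grasp_force: 0.0
```

To row units: -0.178 m is -0.2373, -0.15 m is -0.2, 0.005 rad is 0.0016.

{"method": "move_arm", "body": {
  "motion": [
    [0,0,0.0016,-0.0667,0.0293,0.0133,0],
    [0,0,0.0016,-0.1333,0.0587,0.0267,0],
    [0,0,0.0016,-0.2,0.088,0.04,0],
    [0,0,0.0016,-0.2373,0.104,0.044,0],
    [0,0,0.0016,-0.2373,0.104,0.044,0],
    [0,0,0.0016,-0.2373,0.104,0.044,0]
  ]
}}

```text
clock: 1.85
eef_pos: [480.6, 9.7, 159.9]
tcp_rot: [-3.141, -0.0, 1.677]
contact_force: [-1.4, 0.6, 0.3]
opening: -0.002
grasp_force: 0.0
```

To row units: 0.098 m is 0.1307, 0.09 m is 0.12, 0.005 rad is 0.0016.

{"method": "move_arm", "body": {
  "motion": [
    [0,0,0.0016,0,0,0.0667,0],
    [0,0,0.0016,0,0,0.12,0],
    [0,0,0.0016,0,0,0.1307,0],
    [0,0,0.0016,0,0,0.1307,0]
  ]
}}

```text
clock: 2.35
eef_pos: [481.1, 10.1, 62.6]
tcp_rot: [-3.141, -0.0, 1.674]
contact_force: [0.5, 1.0, 0.3]
opening: -0.002
grasp_force: 0.0
```

Run:
```python
from h import *
for n in("side","top"):
    im,d=grab_frame(n)
    c=im[175:305,300:430] if n=="side" else im[200:315,260:432]
    cv2.imwrite(f"pics/{n}1.png",cv2.resize(c,None,fx=4,fy=4,interpolation=cv2.INTER_CUBIC)[...,::-1])
s=sensors.sense();print(s["eef_pos"],s["contact_force"],gf(s["eef_pos"][None,None])[0,0])
```

```text
[482.17902518   9.74478413  63.51950311] [-0.56025069 -0.31111276 -0.65509331] [-12.33211849  49.93060377  63.51950311]
```

View pics/side1.png

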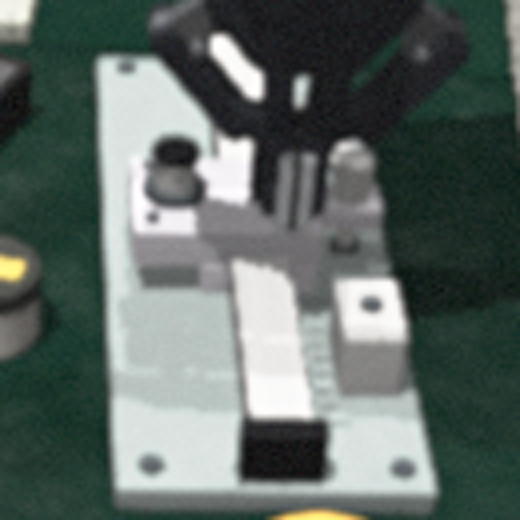

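Crop: the closed fingertips, at about (295,215), stand on the +y side of the fin. They sit between the button (175,150) and the plunger (350,165), and nothing is touching. I'll push now, first stopping before the ramp.

To row units: -0.07 m is -0.0933, -0.06 m is -0.08, -0.008 rad is -0.0025.

{"method": "move_arm", "body": {
  "motion": [
    [0,0,-0.0025,-0.0133,0,0,0],
    [0,0,-0.0025,-0.0267,0,0,0],
    [0,0,-0.0025,-0.04,0,0,0],
    [0,0,-0.0025,-0.0533,0,0,0],
    [0,0,-0.0025,-0.0667,0,0,0],
    [0,0,-0.0025,-0.08,0,0,0],
    [0,0,-0.0025,-0.0933,0,0,0],
    [0,0,-0.0025,-0.0933,0,0,0]
  ]
}}

```text
clock: 3.45
eef_pos: [488.2, -61.1, 62.0]
tcp_rot: [-3.141, 0.0, 1.68]
contact_force: [1.2, -1.4, 0.4]
opening: -0.003
grasp_force: 0.0
```

```bash
cat > chk.py <<'E'
from h import *
print("fin top",blob("top",82,92,-40,20),"btn/plg top",blob("top",66.5,75,26,50), blob("top",60,72,-56,-32),"side plg",blob("side",60,72,-56,-32),"side btn",blob("side",58,75,24,50))
s=sensors.sense();print(s["clock"],s["eef_pos"],s["contact_force"],s["tcp_rot"],gf(s["eef_pos"][None,None])[0,0])
E
python3 chk.py
```

```text
fin top None btn/plg top None [[-48.7, -41.1, 63.7], [-49.9, -43.7, 61.6], [-48.1, -39.4, 66.6]] side plg [[-43.9, -38.2, 65.0], [-51.4, -47.1, 60.3], [-37.0, -31.9, 68.3]] side btn [[32.8, -37.4, 67.1], [24.9, -49.4, 59.5], [40.8, -29.8, 71.2]]
3.7 [488.10437829 -60.07542996  62.01057661] [-0.1015679  -1.18307794  0.16931159] [-3.14123520e+00 -5.18247844e-05  1.68103841e+00] [-14.22647737 -20.11497788  62.01057661]
```

To row units: -0.03 m is -0.04, -0.025 m is -0.0333.

{"method": "move_arm", "body": {
  "motion": [
    [0,0,0,-0.0093,0,0,0],
    [0,0,0,-0.0187,0,0,0],
    [0,0,0,-0.0267,0,0,0],
    [0,0,0,-0.0333,0,0,0],
    [0,0,0,-0.04,0,0,0]
  ]
}}

```text
clock: 4.32
eef_pos: [491.3, -89.1, 62.1]
tcp_rot: [-3.141, -0.003, 1.679]
contact_force: [-0.4, 17.2, 3.0]
opening: -0.001
grasp_force: 8.6
```

To row units: -0.007 m is -0.0093, -0.004 m is -0.0053.

{"method": "move_arm", "body": {
  "motion": [
    [0,0,0,-0.0053,0,0,0],
    [0,0,0,-0.0093,0,0,0],
    [0,0,0,-0.0093,0,0,0]
  ]
}}

```text
clock: 4.7
eef_pos: [492.1, -95.7, 62.1]
tcp_rot: [-3.141, -0.003, 1.68]
contact_force: [-0.8, 13.2, 2.1]
opening: -0.002
grasp_force: 6.3
```

```bash
python3 chk.py
```

```text
fin top None btn/plg top None None side plg [[-44.0, -71.3, 65.8], [-51.2, -78.2, 60.9], [-36.9, -64.8, 70.8]] side btn [[32.6, -71.2, 67.2], [24.8, -82.8, 58.9], [41.3, -64.4, 71.5]]
4.95 [492.107195   -96.01372968  62.07370904] [-0.95810151 10.74891405  1.51072847] [-3.14116446e+00 -1.88511362e-03  1.67991506e+00] [-14.25461043 -56.27549692  62.07370904]
```

{"method": "move_arm", "body": {
  "motion": [
    [0,0,0,-0.0027,0,0,0],
    [0,0,0,-0.0053,0,0,0]
  ]
}}

```text
clock: 5.2
eef_pos: [492.6, -100.2, 62.1]
tcp_rot: [-3.141, -0.002, 1.68]
contact_force: [-0.9, 8.3, 0.7]
opening: -0.0
grasp_force: 4.1
```

To row units: -0.002 m is -0.0027, -0.001 m is -0.0013.

{"method": "move_arm", "body": {
  "motion": [
    [0,0,0,-0.0013,0,0,0],
    [0,0,0,-0.0027,0,0,0]
  ]
}}

```text
clock: 5.45
eef_pos: [492.9, -102.6, 62.1]
tcp_rot: [-3.141, -0.001, 1.68]
contact_force: [0.7, 6.2, 1.1]
opening: 0.001
grasp_force: 2.9
```

```bash
python3 chk.py
```

```text
fin top None btn/plg top None None side plg [[-43.6, -79.0, 66.0], [-51.0, -86.6, 60.9], [-36.2, -72.8, 71.2]] side btn [[32.5, -78.8, 67.0], [24.7, -91.9, 58.8], [40.9, -71.4, 71.4]]
5.7 [ 492.95717406 -103.01487162   62.08192561] [-1.53145196  2.67667846  0.52165293] [-3.14144416e+00 -1.94393888e-04  1.68064632e+00] [-14.19033833 -63.32775344  62.08192561]
```

To row units: -0.002 m is -0.0027, -0.001 m is -0.0013.

{"method": "move_arm", "body": {
  "motion": [
    [0,0,0,-0.0013,0,0,0],
    [0,0,0,-0.0027,0,0,0],
    [0,0,0,-0.0027,0,0,0]
  ]
}}

```text
clock: 6.08
eef_pos: [493.6, -105.5, 62.2]
tcp_rot: [3.141, 0.001, 1.681]
contact_force: [0.3, 0.5, 0.0]
opening: -0.004
grasp_force: 0.0
```

```bash
python3 chk.py
```

```text
fin top None btn/plg top None None side plg [[-43.2, -81.3, 65.7], [-50.7, -90.1, 61.1], [-36.0, -75.6, 71.2]] side btn [[32.7, -81.7, 66.6], [24.3, -94.7, 58.9], [40.8, -74.2, 71.0]]
6.325 [ 493.48134396 -105.20234108   62.22761596] [-0.12962567  0.19960502 -0.21046489] [3.14115579e+00 3.40174583e-04 1.68078681e+00] [-13.91326998 -65.56001907  62.22761596]
```

The force has fallen to zero, so the roller seems to have dropped in. I'll back off, raise the fingers and check.

To row units: 0.2 m is 0.2667, 0.18 m is 0.24.

{"method": "move_arm", "body": {
  "motion": [
    [0,0,0,0.02,0,0,0],
    [0,0,0,0.04,0,-0.0133,0],
    [0,0,0,0.08,0,-0.08,0],
    [0,0,0,0.16,0,-0.1333,0],
    [0,0,0,0.24,0,-0.1333,0],
    [0,0,0,0.2667,0,-0.1333,0],
    [0,0,0,0.2667,0,-0.1333,0]
  ]
}}

```text
clock: 7.2
eef_pos: [470.7, 96.1, 162.9]
tcp_rot: [3.141, -0.0, 1.685]
contact_force: [-0.4, -0.3, 0.7]
opening: -0.002
grasp_force: 0.0
```

```bash
python3 chk.py
python3 - <<'E'
from h import *
o=[]
for n,r,f in(("top",(215,315,260,432),3),("side",(165,275,310,430),3)):
    im,d=grab_frame(n); c=im[r[0]:r[1],r[2]:r[3]]; o.append(cv2.resize(c,(516,290) if n=="top" else (270,290),interpolation=cv2.INTER_CUBIC))
    print(n,blob(n,15,30,-62,-28,-130,-40,fr=(im,d)),"fin",blob(n,82,92,-40,20,fr=(im,d)))
cv2.imwrite("pics/c2.png",np.hstack(o)[...,::-1])
E
```

```text
fin top [[-13.1, -81.9, 87.4], [-26.4, -88.8, 83.2], [1.0, -75.6, 91.3]] btn/plg top [[34.8, -82.2, 69.9], [26.9, -91.1, 67.1], [43.5, -73.6, 73.7]] [[-42.0, -81.8, 66.7], [-49.1, -89.2, 62.0], [-35.2, -74.9, 71.7]] side plg None side btn [[32.6, -81.3, 67.2], [24.3, -93.0, 58.4], [41.0, -73.9, 71.7]]
7.45 [471.2478166   93.01825106 162.07275908] [-0.25173387  0.05337999  0.46890955] [-3.14133794e+00  1.98695120e-04  1.67980876e+00] [-13.91279845 133.90359387 162.07275908]
top [[-43.0, -88.8, 19.3], [-58.0, -124.0, 15.4], [-29.3, -51.3, 25.2]] fin [[-13.3, -81.9, 87.5], [-26.9, -88.5, 83.1], [0.9, -75.5, 91.2]]
side [[-42.9, -70.2, 19.8], [-55.8, -85.1, 15.6], [-29.2, -58.3, 25.2]] fin [[-3.2, -80.0, 85.0], [-6.2, -87.1, 82.4], [-0.7, -76.6, 87.5]]
```

View pics/c2.png

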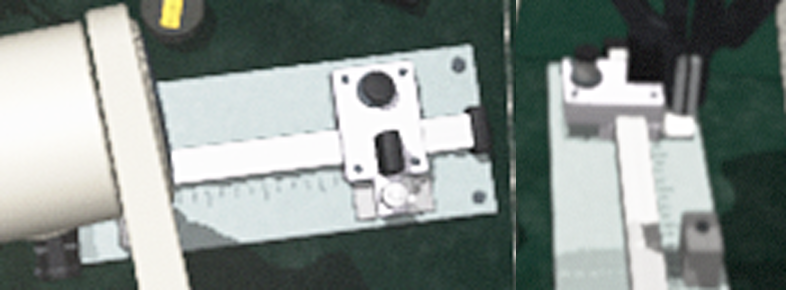

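Top half: the carriage is over the clip, with the plunger at about (397,195) and the clip spanning columns 355–435. Side half: the fingers hide the plunger. The carriage measures y ≈ -82 and the notch ≈ -87, so it may be only at the notch's edge. I'll check the offset and the plunger height against the start frame.

Run:
```python
from h import *
def prof(n,fr):
    g=gf(cloud(n,fr[1]))
    for lab,lo,hi,x0,x1 in(("fin",80,95,-30,5),("btn",66,76,20,55),("plg",58,80,-56,-30)):
        m=(g[...,2]>lo)&(g[...,2]<hi)&(g[...,0]>x0)&(g[...,0]<x1)&(abs(g[...,1])<130)
        q=g[m]; print(n,lab,len(q),np.round(np.median(q,0),1) if len(q) else "", np.round(np.sort(q[:,2])[::-1][:12],1))
f=np.load("top0.npz"); prof("top",(f["im"],f["d"])); prof("top",grab_frame("top"))
f=np.load("side0.npz"); prof("side",(f["im"],f["d"]))
# clip edges by colour in start top image, ray cast to z
im=np.load("top0.npz")["im"]; p=camera_params("top");K=np.array(p["camera_matrix"]);T=np.array(p["world_from_camera"])
def ray(u,v,z):
    n=cv2.undistortPoints(np.array([[[u,v]]],float),K,np.array([p["k1"],0,0,0.]))[0,0]; d=T[:3,:3]@[n[0],n[1],1]; return gf((T[:3,3]+d*(z-T[2,3])/d[2])[None,None])[0,0]
gray=im.mean(2)
for c in range(372,412): print(c,int(gray[283-(c-390)//9,c]),int(gray[281-(c-390)//9,c]),round(ray(c,282-(c-390)/9,23)[1],1),end=" | ")
```

```text
top fin 107 [-13.3   9.3  87.1] [92.2 92.  91.5 90.9 90.8 90.8 90.5 90.5 90.4 90.4 90.3 90.3]
top btn 82 [34.   9.2 69. ] [74.4 74.  72.5 72.3 72.2 72.1 71.9 71.9 71.8 71.7 71.7 71.6]
top plg 57 [-42.3   9.2  65.8] [71.8 71.6 70.6 69.8 69.4 69.2 68.3 68.1 68.  67.8 67.5 67.2]
top fin 110 [-13.3 -81.4  87.4] [93.3 92.2 91.9 91.2 91.1 90.8 90.6 90.5 90.4 90.2 90.2 90.1]
top btn 80 [ 34.3 -82.2  69.5] [75.6 74.3 73.2 73.1 72.6 72.6 72.5 72.2 72.1 72.1 72.  71.7]
top plg 57 [-42.2 -81.8  66.6] [74.2 73.6 73.4 73.  72.6 72.4 71.  70.8 70.5 70.1 69.6 69.3]
side fin 143 [-15.1  11.3  87. ] [90.5 90.2 90.1 90.  90.  89.8 89.8 89.7 89.7 89.6 89.6 89.5]
side btn 88 [32.1  9.1 69.7] [72.5 72.2 71.9 71.7 71.  70.9 70.8 70.8 70.8 70.7 70.7 70.6]
side plg 79 [-43.2  11.   65.2] [69.9 69.1 68.6 68.2 68.1 67.9 67.9 67.9 67.7 67.7 67.4 67.3]
372 229 231 -48.6 | 373 232 231 -50.7 | 374 230 232 -52.8 | 375 230 231 -54.9 | 376 232 234 -57.0 | 377 192 200 -59.1 | 378 194 218 -61.2 | 379 238 240 -63.3 | 380 241 239 -65.4 | 381 241 241 -67.5 | 382 241 240 -69.6 | 383 238 238 -71.7 | 384 238 238 -73.9 | 385 249 251 -76.0 | 386 254 254 -78.1 | 387 255 255 -80.2 | 388 244 240 -82.3 | 389 184 177 -84.4 | 390 182 191 -86.5 | 391 206 215 -88.6 | 392 221 222 -90.7 | 393 220 216 -92.8 | 394 230 235 -94.9 | 395 251 253 -97.0 | 396 254 254 -99.1 | 397 252 251 -101.2 | 398 239 233 -103.3 | 399 225 226 -105.4 | 400 228 227 -107.5 | 401 227 227 -109.6 | 402 226 228 -111.7 | 403 213 197 -113.8 | 404 221 208 -115.9 | 405 231 232 -118.0 | 406 231 231 -120.2 | 407 228 228 -122.3 | 408 229 230 -124.4 | 409 229 232 -126.5 | 410 232 231 -128.6 | 411 232 233 -130.7 |
```

The start image puts the V from about -82 to -95.5, so its centre is near -87.5 to -88. The carriage at -82 is therefore about 5 mm short, just over the lip. I'll go back and nudge it on gently.

To row units: -0.2 m is -0.2667, -0.19 m is -0.2533.

{"method": "move_arm", "body": {
  "motion": [
    [0,0,0,-0.08,0,0,0],
    [0,0,0,-0.16,0,0,0],
    [0,0,0,-0.2133,0,0.04,0],
    [0,0,0,-0.2267,0,0.1067,0],
    [0,0,0,-0.2333,0,0.1333,0],
    [0,0,0,-0.2533,0,0.1333,0],
    [0,0,0,-0.264,0,0.1333,0],
    [0,0,0,-0.2667,0,0.1333,0]
  ]
}}

```text
clock: 8.6
eef_pos: [494.2, -105.8, 63.3]
tcp_rot: [3.14, 0.001, 1.68]
contact_force: [-0.1, 1.1, 0.2]
opening: -0.002
grasp_force: 0.3
```

{"method": "move_arm", "body": {
  "motion": [
    [0,0,0,-0.0013,0,0,0],
    [0,0,0,-0.0027,0,0,0]
  ]
}}

```text
clock: 8.85
eef_pos: [493.7, -106.8, 62.6]
tcp_rot: [3.141, 0.0, 1.681]
contact_force: [0.2, 1.8, -0.3]
opening: -0.001
grasp_force: 0.0
```

```bash
python3 chk.py
```

```text
fin top None btn/plg top None [[-48.6, -89.8, 68.4], [-48.6, -89.8, 68.4], [-48.6, -89.8, 68.4]] side plg [[-43.6, -85.6, 65.4], [-51.0, -92.7, 60.3], [-36.5, -79.2, 69.0]] side btn [[32.7, -85.8, 66.8], [24.6, -98.0, 58.4], [40.7, -78.2, 72.1]]
9.1 [ 493.44887994 -106.80341983   62.14794311] [-0.13786199 -1.20412403 -0.07294608] [-3.14156900e+00 -3.64850380e-06  1.68103565e+00] [-14.12400223 -67.14750104  62.14794311]
```

Side view: the carriage jumped about 4 mm for a 1.6 mm finger move, so it has dropped in. I'll retract and confirm.

To row units: 0.2 m is 0.2667, 0.015 m is 0.02.

{"method": "move_arm", "body": {
  "motion": [
    [0,0,0,0.02,0,0,0],
    [0,0,0,0.04,0,-0.0133,0],
    [0,0,0,0.08,0,-0.08,0],
    [0,0,0,0.16,0,-0.1333,0],
    [0,0,0,0.24,0,-0.1333,0],
    [0,0,0,0.2667,0,-0.1333,0],
    [0,0,0,0.2667,0,-0.1333,0]
  ]
}}

```text
clock: 9.98
eef_pos: [470.9, 94.1, 162.8]
tcp_rot: [3.141, -0.0, 1.685]
contact_force: [-0.2, -0.6, -0.3]
opening: 0.001
grasp_force: 0.0
```

```bash
python3 chk.py
```

```text
fin top [[-13.2, -87.3, 87.5], [-26.8, -94.3, 83.7], [0.4, -81.2, 91.4]] btn/plg top [[34.4, -88.1, 69.8], [26.8, -96.8, 66.9], [42.7, -79.2, 73.8]] [[-42.2, -87.6, 65.4], [-49.2, -95.0, 61.2], [-35.7, -80.4, 69.2]] side plg None side btn [[32.8, -86.1, 66.9], [24.4, -99.0, 58.5], [40.8, -78.2, 71.8]]
10.225 [471.45035783  91.01949409 162.05285181] [ 0.85784792 -0.86903503 -0.36454566] [-3.14128195e+00  2.19596378e-04  1.67979010e+00] [-13.93431879 131.89471626 162.05285181]
```

Top view: fin, button and plunger all read y ≈ -87.5, which matches the notch centre, and the button is still up (z 69.8). Next I'll go above the button.

To row units: -0.22 m is -0.2933, -0.165 m is -0.22.

{"method": "move_arm", "body": {
  "motion": [
    [0,0,0,-0.0733,0.016,0,0],
    [0,0,0,-0.1467,0.032,0,0],
    [0,0,0,-0.22,0.048,0,0],
    [0,0,0,-0.2933,0.064,0,0],
    [0,0,0,-0.2933,0.064,0.04,0],
    [0,0,0,-0.2933,0.064,0.08,0],
    [0,0,0,-0.2933,0.064,0.1067,0],
    [0,0,0,-0.2933,0.064,0.1067,0]
  ]
}}

```text
clock: 11.22
eef_pos: [541.8, -122.3, 80.6]
tcp_rot: [-3.138, -0.001, 1.679]
contact_force: [0.2, -0.2, 0.6]
opening: -0.001
grasp_force: 0.0
```

```bash
python3 chk.py
python3 - <<'E'
from h import *
im,d=grab_frame("side"); cv2.imwrite("pics/s3.png",cv2.resize(im[130:260,310:430],None,fx=4,fy=4,interpolation=cv2.INTER_CUBIC)[...,::-1])
E
```

```text
fin top [[-4.4, -81.9, 84.6], [-4.4, -81.9, 84.6], [-4.4, -81.9, 84.6]] btn/plg top None None side plg [[-43.8, -87.6, 64.8], [-51.4, -99.1, 60.3], [-36.8, -81.7, 68.3]] side btn [[32.8, -86.0, 67.0], [24.4, -97.3, 59.3], [40.8, -78.3, 71.8]]
11.475 [ 544.08493471 -121.94037395   83.16275228] [-0.14210341  0.9067165   0.38015765] [3.13993967e+00 6.05144077e-04 1.68057810e+00] [ 34.50918445 -87.8344674   83.16275228]
```

View pics/s3.png

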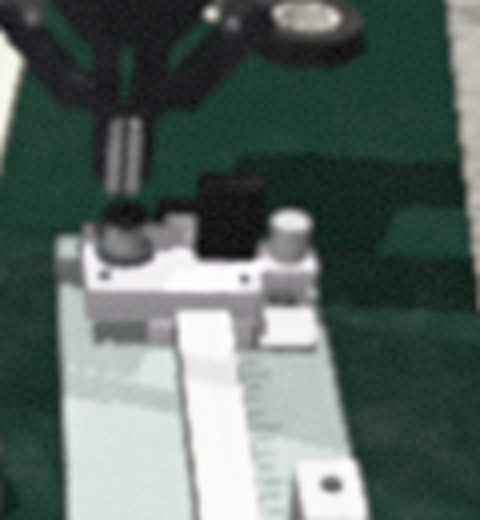

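Side crop: the closed fingertips at (122,185) are right above the button (122,215), and the linkage clears the fin (230,215). Now I'll press straight down.

To row units: 0.019 m is 0.0253, 0.01 m is 0.0133.

{"method": "move_arm", "body": {
  "motion": [
    [0,0,0,0,0,0.008,0],
    [0,0,0,0,0,0.0133,0],
    [0,0,0,0,0,0.0173,0],
    [0,0,0,0,0,0.0213,0],
    [0,0,0,0,0,0.024,0],
    [0,0,0,0,0,0.0253,0],
    [0,0,0,0,0,0.0253,0]
  ]
}}

```text
clock: 12.4
eef_pos: [543.2, -121.6, 63.0]
tcp_rot: [-3.141, -0.0, 1.681]
contact_force: [-1.5, -0.4, 1.6]
opening: -0.003
grasp_force: 1.1
```

To row units: 0.001 m is 0.0013.

{"method": "move_arm", "body": {
  "motion": [
    [0,0,0,0,0,0.0013,0],
    [0,0,0,0,0,0.0013,0]
  ]
}}

```text
clock: 12.65
eef_pos: [543.3, -121.6, 62.0]
tcp_rot: [-3.141, -0.0, 1.681]
contact_force: [-1.5, 0.0, 2.5]
opening: -0.003
grasp_force: 1.7
```

{"method": "move_arm", "body": {
  "motion": [
    [0,0,0,0,0,0.0009,0],
    [0,0,0,0,0,0.0019,0],
    [0,0,0,0,0,0.0027,0],
    [0,0,0,0,0,0.0027,0]
  ]
}}

```text
clock: 13.15
eef_pos: [543.5, -121.6, 61.2]
tcp_rot: [3.141, 0.0, 1.681]
contact_force: [-6.2, 1.2, 17.8]
opening: 0.0
grasp_force: 9.1
```

The force rose to 18 N at z ≈ 61, so the button is bottomed out. I'll lift off and verify.

{"method": "move_arm", "body": {
  "motion": [
    [0,0,0,0,0,-0.0133,0],
    [0,0,0,0,0,-0.08,0],
    [0,0,0,0.04,0,-0.1467,0],
    [0,0,0,0.12,-0.0267,-0.16,0],
    [0,0,0,0.2,-0.0533,-0.16,0],
    [0,0,0,0.28,-0.0667,-0.16,0],
    [0,0,0,0.2933,-0.0667,-0.16,0],
    [0,0,0,0.2933,-0.0667,-0.16,0]
  ]
}}

```text
clock: 14.15
eef_pos: [470.0, 92.0, 180.3]
tcp_rot: [3.141, 0.0, 1.683]
contact_force: [0.6, -0.6, -0.8]
opening: 0.0
grasp_force: 0.0
```

Run:
```python
from h import *
f=grab_frame("top"); f0=np.load("top0.npz")
print("fin",blob("top",82,92,-40,20,fr=f),"btn",blob("top",54,76,26,44,-98,-76,fr=f),"plg",blob("top",60,72,-56,-32,fr=f))
h0=cv2.cvtColor(f0["im"],cv2.COLOR_RGB2GRAY).astype(int);h1=cv2.cvtColor(f[0],cv2.COLOR_RGB2GRAY).astype(int)
for n,(a,b,c,d) in dict(jar=(205,230,303,332),pack=(183,218,358,408)).items(): print(n,np.abs(h0-h1)[a:b,c:d].mean())
cv2.imwrite("pics/t4.png",cv2.resize(f[0][170:315,220:440],None,fx=3,fy=3)[...,::-1])
```

```text
fin [[-13.5, -87.7, 87.1], [-27.1, -94.6, 82.8], [0.5, -81.3, 90.6]] btn [[34.8, -87.7, 60.7], [26.8, -96.8, 56.6], [43.3, -78.4, 66.1]] plg [[-42.1, -87.8, 65.4], [-49.1, -95.1, 61.1], [-34.4, -80.3, 68.3]]
jar 11.655172413793103
pack 7.017714285714286
```

View pics/t4.png

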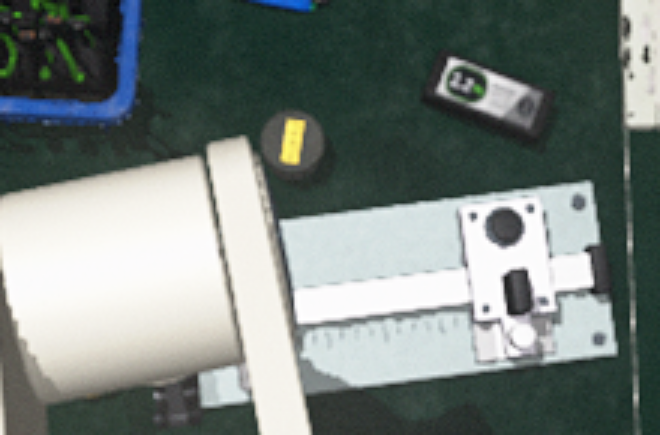

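The picture shows the carriage seated at the clip (fin at (516,290)) and the button down at z ≈ 61 (502,227). The jar and battery pack look undisturbed, and the arm is clear of everything.

```bash
python3 -c "
from rig import order; print(order.sign_off())"
```

```text
the job is handed in; nothing more can be done
None
```

I pushed the carriage until its roller dropped into the V notch, then pressed the lock button fully down. The last picture shows both still in place, the jar and battery pack look unmoved, the arm kept away from the tape roll (not re-checked at the end), and the job was handed in at about 14 s.

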